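# Rack an aluminium sheet on the rails above the stored one

### The job

Pick up the loose sheet by its upright handle and slide it, far edge first, into the left-hand rack, on the rail pair directly above the sheet already stored there. Push it fully home until it bears on the stop bar at the back, lean on it there for a moment with a push of about 10 N, never forcing anything beyond 30 N, then let go and leave it lying there. Do not disturb the other things on the bench.

Things in the scene. Friction and masses are not known exactly. Their poses are not given: they have to be found in the camera images.
- sheet_grip (a point): Centre of the upright handle of the loose plain aluminium sheet (190 long x 120 wide x 4 mm thick, 0.2 to 0.33 kg, lying flat on the bench). The handle is a rigid steel block 14 mm thick (y) x 40 (x), rising 42 mm above the sheet. This point: 27 mm above the sheet's underside, 22 mm in from the near edge. Axes: x from handle to far edge, y across, z up.
- sheet_tail (a point): Middle of the far edge of that loose sheet, at its underside: 168 mm along x from sheet_grip and 27 mm below it. The edge that enters the rack first. Axes as sheet_grip.
- sheet: The loose sheet as a whole; origin at the centre of its underside, 73 mm along x from the handle's centre. Axes as sheet_grip.
- rack_a: Grey sheet rack, fixed, open in front; 150 wide, 140 deep, 155 mm tall (stop to 180). Origin: centre of its base; its x points in (mouth at x = -70 mm), z up. Three rail pairs along x, ledge tops 45, 85, 125 mm above the origin. It stores a short sheet (106 mm long, no handle) on its lowest pair; directly above that is the middle pair. Base 0 to 20 mm below the bench top.
- rack_b: Grey sheet rack, fixed, open in front; 150 wide, 140 deep, 155 mm tall (stop to 180). Origin: centre of its base; its x points in (mouth at x = -70 mm), z up. Three rail pairs along x, ledge tops 45, 85, 125 mm above the origin. It stores a short sheet (106 mm long, no handle) on its middle pair; directly above that is the top pair. Base 0 to 20 mm below the bench top.
- rack_a_slot (a point): Mouth of rack_a's middle rail pair (directly above its stored sheet): midway between the rails, level with the ledge tops that the sheet slides on. Axes as the rack. Groove 8 mm high (sheet 4), 124 mm wide (sheet 120). Ledges 10 mm wide, starting 15 mm before the mouth; flared cheeks start 23 mm before it, keepers above the sheet start at it.
- rack_b_slot (a point): Mouth of rack_b's top rail pair (directly above its stored sheet): midway between the rails, level with the ledge tops that the sheet slides on. Axes as the rack. Groove 8 mm high (sheet 4), 124 mm wide (sheet 120). Ledges 10 mm wide, starting 15 mm before the mouth; flared cheeks start 23 mm before it, keepers above the sheet start at it.
- stop_a: Back stop of rack_a. Origin and axes: those of the rack (NOT on the stop's face). Two strips on top of the cheeks carry an upright dark steel bar, 22 mm wide, midway between the cheeks, spanning the upper two rail heights; the far edge of the sheet butts against its front face. The bar was clamped by hand, rigidly, somewhere between 90 and 120 mm behind the mouth: where is not given.
- stop_b: Back stop of rack_b. Origin and axes: those of the rack (NOT on the stop's face). Two strips on top of the cheeks carry an upright dark steel bar, 22 mm wide, midway between the cheeks, spanning the upper two rail heights; the far edge of the sheet butts against its front face. The bar was clamped by hand, rigidly, somewhere between 90 and 120 mm behind the mouth: where is not given.
- pin_a (a joint): Small brass tell-tale pin (9 mm square) in the front face of stop_a's bar, at the height of the rail pair above the stored sheet. It is sprung very lightly (0.3 N): 0 = standing out 6 mm before the bar's face, 0.006 = pushed in flush by a sheet that bears on the bar; it comes out again if the sheet moves back. In m.
- pin_b (a joint): Small brass tell-tale pin (9 mm square) in the front face of stop_b's bar, at the height of the rail pair above the stored sheet. It is sprung very lightly (0.3 N): 0 = standing out 6 mm before the bar's face, 0.006 = pushed in flush by a sheet that bears on the bar; it comes out again if the sheet moves back. In m.
- coupling: Bystander: dark iron pipe coupling, 44 mm across, 41 mm tall, standing right of the sheet. Origin under its centre.
- union: Bystander: rusty pipe union, 47 x 54 x 47 mm, standing left of the left-hand rack. Origin under its centre.
- reducer: Bystander: dark bell reducer, 54 mm across, 38 mm tall, standing near the bench's front edge between the racks. Origin under its centre.

How it is judged:
By the outcome, as a careful person would: the job done as asked, in the order asked, and still so for the second after the job is handed in, with the robot touching nothing.
It also fails if it takes over 67 s, if anything falls off the work surface, if the arm or the gripper's body presses on something with over 40 N, if the wrist force passes 120 N, or if a joint passes its speed limit or range.

### The arm

A 6-joint arm with a two-finger parallel gripper is mounted at the origin on a cart in front of the work surface, level with it; the furniture and walls round the work are solid. World frame = base frame: x ahead of the robot, y to its left, z up, the work surface at z = 0. Lengths are in m, angles in degrees, forces in N, time in s.
With the tool pointing down it reaches from about 0.25 to 0.725 m from the base axis. Payload 9.7 kg.
Tool frame: the origin (TCP) lies at the centre of the arm's flange, where the gripper is bolted on; the fingertips stand 173 mm ahead of it and the grasp point (between the pads) lies 155 mm ahead of it; z points along the fingers, y is the line along which they close (so a half turn about z gives the same grasp; the last joint's range is limited). The gripper opens to 85 mm and grips with 20 to 120 N. Pads are 22 mm wide; open, the fingers measure 114 mm over their backs; the gripper's body (76 mm by 85 mm) begins 54 mm behind the grasp point. The pads swing forward as they close: fully open they stand 13 mm farther back than shut.
Start: joints at [-68.984, 4.979, 10.078, 95.1, 0, 90], TCP at [0.197, -0.513, 0.405] pointing down, gripper open.
Joint ranges: [-179.16, 179.16], [-48.56, 103.87], [-65.8, 70.77], [-126.05, 130.52], [-82.76, 87.17], [-180, 180]. Speed limits (degrees/s): [127.2, 127.2, 147.25, 180, 180, 180].

### API

Orientations are given as [roll, pitch, yaw] about the fixed x, y, z axes, in that order (R = Rz(yaw) Ry(pitch) Rx(roll)).
In Python, from workcell import monitor, camera, get_calibration, bot gives the robot as it stands.
- The arm moves only by the tool carry_out, never from a script. Its argument "targets" is text: rows parted by semicolons, each of 7 numbers parted by spaces: the shift along the tool's x, y, z in units of 0.04 m (1.0 is 0.04 m), then the turn, a rotation vector about the tool's x, y, z in units of 0.1 rad (1.0 is 0.1 rad), then the opening, from -1 (shut) to 1 (fully open), so that 0 is half open. A call has exactly 8 rows; each row shifts and turns the commanded pose from where the row before left it, along the tool's axes as they then stand; what a row does not reach is not made up. A row lasts 1/12 s, in which the tool goes at most 41.7 mm and 7.16 degrees, less where a joint would pass 70% of its speed; a pose out of reach is approached as far as the arm can. A call with a number of a shift or a turn outside -1 to 1 is refused whole. A call with a gripper value outside its range is refused whole. The fingers move at their own pace and stop on an object; "newtons" is the grip in N (left out, the last holds). Time passes only in rows, so rows that do not move let the fingers close, or fill a call up. It gives the time, the measured TCP pose, the force, the opening and the grip force at its end, in the units of the state.
- monitor.get_obs(): the state, without advancing time (a new reading comes with each control period).
- camera(name): name is "scene" or "side" or "wrist"; returns the picture (400x640x3 uint8, red, green, blue); there is no depth.
- get_calibration(name): a dict with "fx", "fy", "cx", "cy" (pixels), "view" (4x4, takes a point from world to camera coordinates). Camera axes: x right, y down, z forward; pixel columns grow to the right and rows downward; lengths in m; the calibration is good to about 2 mm. A picture is of the moment at which its call begins: read the wrist's pose just before it. get_calibration takes no time and is no camera call; for the wrist camera it gives the pose at the moment of the call.
- bot.job_done(): hands the job in; it is judged then, once.
The state is a dict: "time": time; "q": joint angles; "qd": joint speeds; "joint_efforts": joint torques, N m; "ee_pos": TCP position; "tcp_rot": TCP orientation; "wrist_force": force on the tool from outside, world axes, zero at the start; "torque": the same for the moment, N m; "opening": finger opening in m; "grasp_force": force on a finger pad.
Only numpy, scipy, OpenCV 4.12 (cv2) and the standard library are available. Lean on these libraries where they do the work, as an engineer would, in place of code of your own. Each camera call takes 0.05 s, during which the arm holds its last target. There are 200 camera calls.

## Working session

There is one attempt and no reset: what is moved stays moved. The work goes in short steps, Python scripts to look and compute and a tool call to move; the robot and the scene stay as the last step left them, time stands still between calls to the robot, and variables do not carry over. Pictures are saved under pics/ and viewed, at most 10 in all, crops included, and the job is handed in when it is done.

Besides the shell and the picture viewer there is one more tool, called after "Emit:" as name(argument=value, ...) on one line, values as JSON. carry_out: Moves the arm, as the interface text tells. Shifts and turns lie within -1 to 1; 1 stands for 0.04 m of shift or 0.1 rad of turn. Its arguments: {"type":"object","properties":{"targets":{"type":"string"},"newtons":{"type":"number"}},"required":["targets"]}

```bash
mkdir -p pics; cat > h.py <<'E'
import numpy as np, cv2
from workcell import monitor, camera, get_calibration, bot
def snap(n,f):
    c=get_calibration(n); im=camera(n); cv2.imwrite(f'pics/{f}.png',im[:,:,::-1]); np.savez(f'pics/{f}.npz',K=[c['fx'],c['fy'],c['cx'],c['cy']],V=np.array(c['view'])); return im
def load(f):
    d=np.load(f'pics/{f}.npz'); return d['K'],d['V']
def ray(f,u,v):
    K,V=load(f); R=V[:3,:3]; o=-R.T@V[:3,3]; d=R.T@np.array([(u-K[2])/K[0],(v-K[3])/K[1],1]); return o,d
def onz(f,u,v,z):
    o,d=ray(f,u,v); return o+d*(z-o[2])/d[2]
def tri(*obs):
    A=np.zeros((3,3));b=np.zeros(3)
    for f,u,v in obs:
        o,d=ray(f,u,v); d=d/np.linalg.norm(d); P=np.eye(3)-np.outer(d,d); A+=P;b+=P@o
    x=np.linalg.solve(A,b); return x,[np.round(np.array(proj(f,x))-[u,v],1) for f,u,v in obs]
def proj(f,p):
    K,V=load(f); c=V[:3,:3]@p+V[:3,3]; return K[0]*c[0]/c[2]+K[2],K[1]*c[1]/c[2]+K[3]
E
python3 - <<'E'
from h import *
a=snap('scene','s0');b=snap('side','d0');w=snap('wrist','w0')
cv2.imwrite('pics/all0.png',cv2.resize(np.vstack([a,b])[:,:,::-1],None,fx=.75,fy=.75))
print(monitor.get_obs())
for n in('scene','side','wrist'):print(n,get_calibration(n))
E
```

```text
{'time': 0.15, 'q': array([-6.89842099e+01,  5.00429311e+00,  1.00440606e+01,  9.50986521e+01,
       -9.64841458e-04,  8.99999090e+01]), 'qd': array([-0.00304665, -0.14519654,  0.13341116, -0.06406604, -0.06330142,
       -0.00967096]), 'joint_efforts': array([ 1.04308529e-03, -5.20761931e+01,  4.65042651e+01,  1.38925627e-02,
        7.19662989e-05, -9.26620146e-06]), 'ee_pos': array([ 0.19724409, -0.51342071,  0.40413432]), 'tcp_rot': array([-1.79941115e+02,  9.64747423e-04,  2.10158821e+01]), 'wrist_force': array([-0.28409684, -0.46882214, -0.10939678]), 'torque': array([-0.05768934,  0.04552388, -0.01492626]), 'grasp_force': 0.0, 'opening': 0.08506511993210429}
scene {'fx': 394.91385091758207, 'fy': 394.91385091758207, 'cx': 318.4586137502645, 'cy': 198.53122366490737, 'view': array([[-0.57101335, -0.82092631,  0.00487355,  0.27871202],
       [-0.42840408,  0.29291127, -0.85479409,  0.28789413],
       [ 0.70029544, -0.49018668, -0.51894442,  1.33391727],
       [ 0.        ,  0.        ,  0.        ,  1.        ]])}
side {'fx': 445.3314627784322, 'fy': 445.3314627784322, 'cx': 308.1724413389263, 'cy': 195.3226225733188, 'view': array([[ 0.97759224, -0.21036851,  0.00764878, -0.47302948],
       [-0.0945525 , -0.4712732 , -0.87690444,  0.13714289],
       [ 0.18807774,  0.85653176, -0.48060389,  1.45005179],
       [ 0.        ,  0.        ,  0.        ,  1.        ]])}
wrist {'fx': 343.34533384629174, 'fy': 343.34533384629174, 'cx': 317.52497365657405, 'cy': 196.1387319795882, 'view': array([[ 3.58917609e-01, -9.33369075e-01, -5.65574799e-04,
        -5.48959732e-01],
       [-9.00946585e-01, -3.46608066e-01,  2.61071062e-01,
        -3.54384514e-02],
       [-2.43871689e-01, -9.31934489e-02, -9.65319419e-01,
         3.76809825e-01],
       [ 0.00000000e+00,  0.00000000e+00,  0.00000000e+00,
         1.00000000e+00]])}
```

View pics/all0.png

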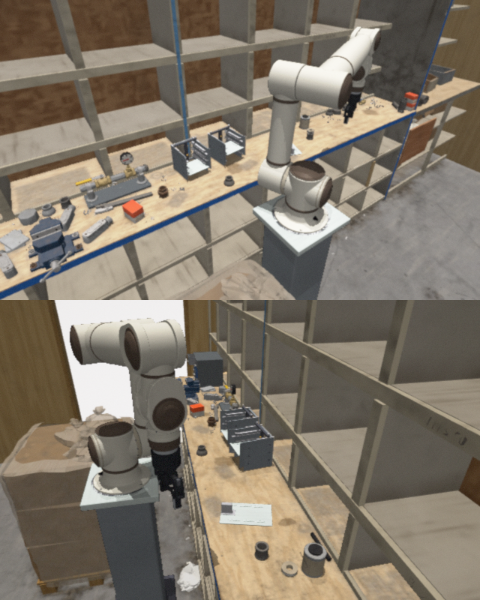

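The overview shows both racks mid-bench: scene ≈(253,210) and (304,193), side ≈(333,173). The sheet is at side ≈(327,287). I'll enlarge these.

```bash
python3 - <<'E'
from h import *
a=cv2.imread('pics/s0.png')[160:260,215:345];b=cv2.imread('pics/d0.png')[130:310,280:380]
a=cv2.resize(a,None,fx=3.3,fy=3.3,interpolation=3)
b=cv2.resize(b,None,fx=3.3,fy=3.3,interpolation=3)
w=cv2.resize(cv2.imread('pics/w0.png'),(429,264))
o=np.zeros((600,800,3),np.uint8);o[:330,:429]=a;o[330:594,:429]=w;o[:594,440:770]=b
cv2.imwrite('pics/c0.png',o)
E
```

```text
(no output)
```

View pics/c0.png

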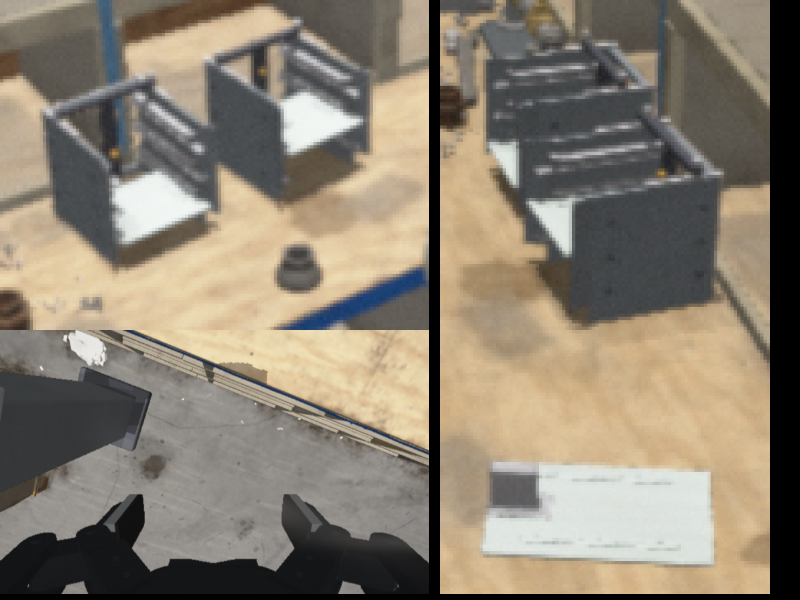

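Crop: the left rack (rack_a) stores its sheet on the lowest pair, the right one on the middle pair. The brass pins show. The loose sheet's corners in side are ≈(293,298), (362,301), (362,273), (295,271), with the handle at the robot end.

```bash
python3 - <<'E'
from h import *
np.set_printoptions(precision=4,suppress=True)
for u,v in((484,553),(712,564),(710,472),(490,465)): print('sheet',onz('d0',280+(u-440)/3.3,130+v/3.3,.004))
for u,v in((115,265),(55,213)): print('racka L cheek bottom',onz('s0',215+u/3.3,160+v/3.3,-.01))
for u,v in((118,238),(213,205)): print('stored sheet front',onz('s0',215+u/3.3,160+v/3.3,.04))
for u,v in((588,322),(716,298)): print('rackb R bottom',onz('d0',280+(u-440)/3.3,130+v/3.3,-.01))
print('coupl',onz('d0',262/.75,(557-300)/.75,0.0)); 
K,V=load('w0');o=-V[:3,:3].T@V[:3,3];q=monitor.get_obs();from scipy.spatial.transform import Rotation as Ro
R=Ro.from_euler('xyz',q['tcp_rot'],degrees=True).as_matrix();print('cam in tool',R.T@(o-q['ee_pos']),'\n',R,'\n',V[:3,:3]@R)
E
```

```text
sheet [ 0.3629 -0.3726  0.004 ]
sheet [ 0.5409 -0.4226  0.004 ]
sheet [ 0.5762 -0.31    0.004 ]
sheet [ 0.3887 -0.2616  0.004 ]
racka L cheek bottom [ 0.5187  0.3071 -0.01  ]
racka L cheek bottom [ 0.6588  0.3211 -0.01  ]
stored sheet front [0.5016 0.307  0.04  ]
stored sheet front [0.4976 0.1823 0.04  ]
rackb R bottom [ 0.5355 -0.0326 -0.01  ]
rackb R bottom [ 0.6811 -0.014  -0.01  ]
coupl [ 0.4661 -0.5508  0.    ]
cam in tool [ 0.0643 -0.0008  0.0315] 
 [[ 0.9335  0.3586 -0.0004]
 [ 0.3586 -0.9335  0.001 ]
 [-0.     -0.001  -1.    ]] 
 [[ 0.0003  1.     -0.0003]
 [-0.9653  0.0002 -0.2611]
 [-0.2611  0.0004  0.9653]]
```

```bash
cat >> h.py <<'E'
from scipy.spatial.transform import Rotation as Ro
np.set_printoptions(precision=4,suppress=True)
def plan(pos,yaw,n=8,roll=180,pitch=0):
    """one row, to be repeated n times, from the measured TCP pose"""
    q=monitor.get_obs(); R0=Ro.from_euler('xyz',q['tcp_rot'],degrees=True); R1=Ro.from_euler('xyz',[roll,pitch,yaw],degrees=True)
    w=(R0.inv()*R1).as_rotvec()/n; S=sum(Ro.from_rotvec(w*k).as_matrix() for k in range(n))
    t=np.linalg.solve(S,R0.as_matrix().T@(np.array(pos)-q['ee_pos']))
    print('t=%.2f row x%d:'%(q['time'],n),np.round(t/.04,3),np.round(w/.1,3))
E
python3 -c "
from h import *
plan([.395,-.320,.40],-15.6)"
```

```text
t=0.15 row x8: [ 0.68  -0.558  0.013] [-0.001  0.     0.799]
```

Emit:
carry_out(targets="0.68 -0.56 0.01 0 0 0.8 1;0.68 -0.56 0.01 0 0 0.8 1;0.68 -0.56 0.01 0 0 0.8 1;0.68 -0.56 0.01 0 0 0.8 1;0.68 -0.56 0.01 0 0 0.8 1;0.68 -0.56 0.01 0 0 0.8 1;0.68 -0.56 0.01 0 0 0.8 1;0.68 -0.56 0.01 0 0 0.8 1", newtons=80)

```text
time: 0.82
ee_pos: [0.396, -0.3177, 0.4017]
tcp_rot: [180.0, -0.0, -15.9]
wrist_force: [-0.4, -1.0, 0.1]
opening: 0.0852
grasp_force: 0.0
```

```bash
python3 - <<'E'
from h import *
for i in range(4): snap('wrist','w1')
q=monitor.get_obs();print(q['ee_pos'],q['tcp_rot'])
cv2.imwrite('pics/w1b.png',cv2.resize(cv2.imread('pics/w1.png'),(800,500)))
E
```

```text
[ 0.3957 -0.3188  0.401 ] [-179.9874    0.0589  -15.4824]
```

View pics/w1b.png

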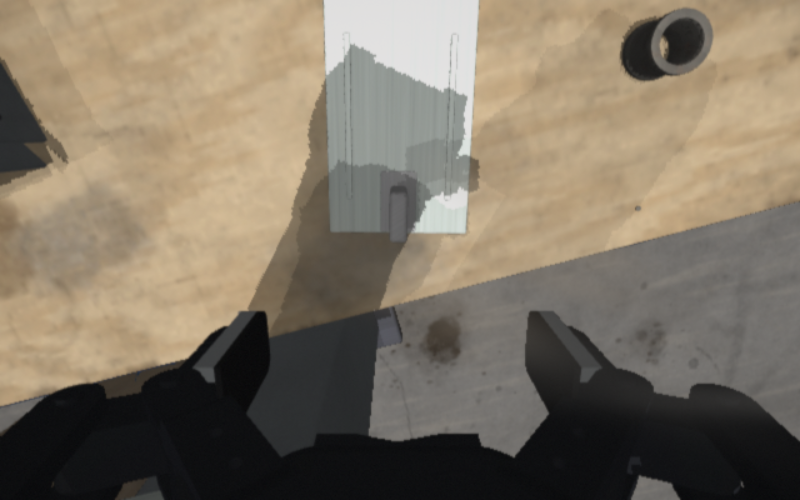

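The wrist view shows the sheet's near corners at (331,233) and (466,234), its side edges leaving the top at (324,0) and (479,0), and the handle at (391..406, 187..240). The coupling is well clear. These are pixels of the 800-wide picture.

```bash
python3 - <<'E'
from h import *
z=.004
P=[onz('w1',u*.8,v*.8,z) for u,v in((331,233),(466,234),(324,0),(479,0))]
print(np.array(P),np.linalg.norm(P[0]-P[1]))
for a,b in((0,2),(1,3)): d=P[b]-P[a];print('yaw',np.degrees(np.arctan2(d[1],d[0])))
d=P[0]-P[1];print('yaw',np.degrees(np.arctan2(-d[0],d[1])))
H=[onz('w1',u*.8,v*.8,.046) for u,v in((391,241),(406,241),(391,187),(406,187))];print(np.array(H),np.mean(H,0))
yaw=np.radians(-15.7);m=(P[0]+P[1])/2;print('grip from edge',m+.022*np.array([np.cos(yaw),np.sin(yaw),0]))
E
```

```text
[[ 0.389  -0.2562  0.004 ]
 [ 0.3567 -0.3699  0.004 ]
 [ 0.5648 -0.3069  0.004 ]
 [ 0.5333 -0.4209  0.004 ]] 0.1182101432492144
yaw -16.073066428134588
yaw -16.117584484020473
yaw -15.861062771600022
[[ 0.3784 -0.3084  0.046 ]
 [ 0.3753 -0.3197  0.046 ]
 [ 0.4189 -0.3198  0.046 ]
 [ 0.4159 -0.3306  0.046 ]] [ 0.3971 -0.3196  0.046 ]
grip from edge [ 0.394 -0.319  0.004]
```

```bash
python3 - <<'E'
from h import *
print(tri(('w1',264.8,186.4),('d0',295.2,270.9)));print(tri(('w1',372.8,187.2),('d0',293.3,297.6)))
plan([.396,-.319,.25],-16.0); plan([.396,-.319,.184],-16.0)
E
```

```text
(array([ 0.3891, -0.2557, -0.0003]), [array([ 0.1, -0.9]), array([-0.3, -0.1])])
(array([ 0.3599, -0.371 ,  0.0043]), [array([ 0.3, -3. ]), array([-1.2, -0.3])])
t=1.02 row x8: [0.001 0.001 0.472] [-0.     0.001  0.011]
t=1.02 row x8: [0.001 0.001 0.678] [-0.     0.001  0.011]
```

Emit:
carry_out(targets="0 0 0.47 0 0 0.01 1;0 0 0.47 0 0 0.01 1;0 0 0.47 0 0 0.01 1;0 0 0.47 0 0 0.01 1;0 0 0.47 0 0 0.01 1;0 0 0.47 0 0 0.01 1;0 0 0.47 0 0 0.01 1;0 0 0.47 0 0 0.01 1")

```text
time: 1.68
ee_pos: [0.3939, -0.3201, 0.2503]
tcp_rot: [180.0, 0.0, -16.2]
wrist_force: [0.5, 0.5, 0.2]
opening: 0.0855
grasp_force: 0.0
```

```bash
python3 - <<'E'
from h import *
for i in range(3): snap('wrist','w2')
plan([.396,-.319,.184],-16.0)
cv2.imwrite('pics/w2b.png',cv2.resize(cv2.imread('pics/w2.png'),(800,500)))
E
```

```text
t=1.83 row x8: [ 0.006 -0.004  0.207] [-0.001  0.003 -0.003]
```

View pics/w2b.png

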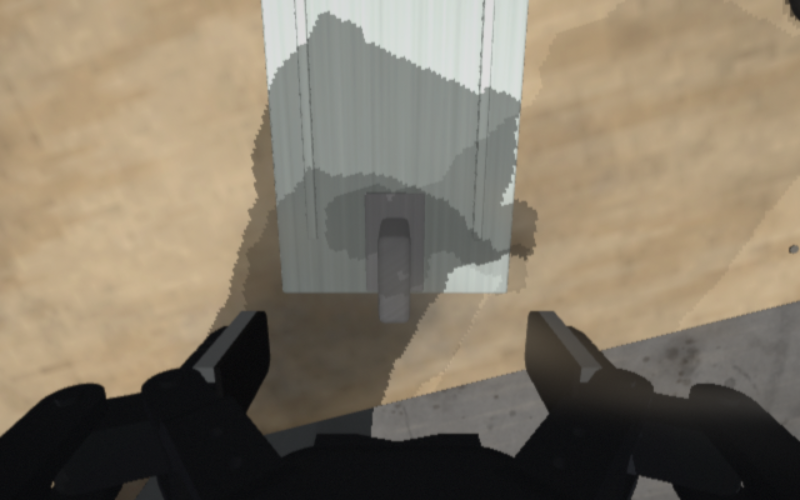

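The handle's top face spans (378..410, 237..322) and the sheet's near edge runs (284..506, 293), in the 800-wide picture.

```bash
python3 - <<'E'
from h import *
H=np.array([onz('w2',u*.8,v*.8,.046) for u,v in((378,322),(408,322),(380,237),(410,237))]);print(H,H.mean(0))
d=H[2]+H[3]-H[0]-H[1];print(np.degrees(np.arctan2(d[1],d[0])),np.linalg.norm(d)/2)
P=[onz('w2',u*.8,v*.8,.004) for u,v in((284,293),(506,293))];print(P);d=P[0]-P[1];print(np.degrees(np.arctan2(-d[0],d[1])),sum(P)/2+.022*np.array([.961,-.276,0]))
# handle height: front top edge seen in both views
print(tri(('w1',398*.8,241*.8),('w2',393*.8,322*.8)))
E
```

```text
[[ 0.379  -0.307   0.046 ]
 [ 0.3754 -0.3195  0.046 ]
 [ 0.4151 -0.3187  0.046 ]
 [ 0.4117 -0.3306  0.046 ]] [ 0.3953 -0.3189  0.046 ]
-17.517909333208372 0.03802620968472036
[array([ 0.3901, -0.2563,  0.004 ]), array([ 0.3575, -0.3693,  0.004 ])]
-16.087885805085932 [ 0.395  -0.3189  0.004 ]
(array([ 0.3771, -0.3134,  0.046 ]), [array([-0.3, -0. ]), array([0.5, 0. ])])
```

Emit:
carry_out(targets="0 0 0.21 0 0 0 1;0 0 0.21 0 0 0 1;0 0 0.21 0 0 0 1;0 0 0.21 0 0 0 1;0 0 0.21 0 0 0 1;0 0 0.21 0 0 0 1;0 0 0.21 0 0 0 1;0 0 0.18 0 0 0 1")

```text
time: 2.5
ee_pos: [0.395, -0.3192, 0.184]
tcp_rot: [-180.0, 0.0, -16.1]
wrist_force: [0.0, -0.2, -0.1]
opening: 0.0858
grasp_force: 0.0
```

Emit:
carry_out(targets="0 0 0 0 0 0 -1;0 0 0 0 0 0 -1;0 0 0 0 0 0 -1;0 0 0 0 0 0 -1;0 0 0 0 0 0 -1;0 0 0 0 0 0 -1;0 0 0 0 0 0 -1;0 0 0 0 0 0 -1", newtons=100)

```text
time: 3.17
ee_pos: [0.3953, -0.3195, 0.1857]
tcp_rot: [180.0, -0.1, -16.1]
wrist_force: [-0.8, 0.7, 5.7]
opening: 0.0125
grasp_force: 98.4
```

The grasp holds, but the carried sheet would block the wrist camera. I'll let go in place and survey the left rack from near first, since time is ample.

Emit:
carry_out(targets="0 0 0 0 0 0 1;0 0 0 0 0 0 1;0 0 0 0 0 0 1;0 0 0 0 0 0 1;0 0 0 0 0 0 1;0 0 0 0 0 0 1;0 0 0 0 0 0 1;0 0 0 0 0 0 1")

```text
time: 3.83
ee_pos: [0.3951, -0.3193, 0.185]
tcp_rot: [-180.0, 0.0, -16.1]
wrist_force: [-0.9, -0.1, 0.9]
opening: 0.0857
grasp_force: 0.0
```

Emit:
carry_out(targets="0 0 -0.2 0 0 0 1;0 0 -0.5 0 0 0 1;0 0 -0.9 0 0 0 1;0 0 -0.9 0 0 0 1;0 0 -0.9 0 0 0 1;0 0 -0.9 0 0 0 1;0 0 -0.9 0 0 0 1;0 0 -0.2 0 0 0 1")

```text
time: 4.5
ee_pos: [0.395, -0.3192, 0.4079]
tcp_rot: [179.8, -0.4, -16.1]
wrist_force: [0.4, -1.1, 0.4]
opening: 0.0856
grasp_force: 0.0
```

```bash
python3 - <<'E'
from h import *
plan([.33,.24,.41],4,n=24,pitch=-45)
E
```

```text
t=4.50 row x24: [-0.131 -0.574 -0.041] [ 0.059  0.321 -0.138]
```

Emit:
carry_out(targets="-0.13 -0.57 -0.04 0.06 0.32 -0.14 1;-0.13 -0.57 -0.04 0.06 0.32 -0.14 1;-0.13 -0.57 -0.04 0.06 0.32 -0.14 1;-0.13 -0.57 -0.04 0.06 0.32 -0.14 1;-0.13 -0.57 -0.04 0.06 0.32 -0.14 1;-0.13 -0.57 -0.04 0.06 0.32 -0.14 1;-0.13 -0.57 -0.04 0.06 0.32 -0.14 1;-0.13 -0.57 -0.04 0.06 0.32 -0.14 1")

```text
time: 5.17
ee_pos: [0.3949, -0.1312, 0.4126]
tcp_rot: [-178.0, -14.9, -9.9]
wrist_force: [-0.3, 0.3, -1.1]
opening: 0.0852
grasp_force: 0.0
```

Emit:
carry_out(targets="-0.13 -0.57 -0.04 0.06 0.32 -0.14 1;-0.13 -0.57 -0.04 0.06 0.32 -0.14 1;-0.13 -0.57 -0.04 0.06 0.32 -0.14 1;-0.13 -0.57 -0.04 0.06 0.32 -0.14 1;-0.13 -0.57 -0.04 0.06 0.32 -0.14 1;-0.13 -0.57 -0.04 0.06 0.32 -0.14 1;-0.13 -0.57 -0.04 0.06 0.32 -0.14 1;-0.13 -0.57 -0.04 0.06 0.32 -0.14 1")

```text
time: 5.83
ee_pos: [0.3674, 0.0021, 0.4163]
tcp_rot: [-177.1, -29.8, -0.5]
wrist_force: [0.0, -0.5, -0.2]
opening: 0.0855
grasp_force: 0.0
```

Emit:
carry_out(targets="-0.13 -0.57 -0.04 0.06 0.32 -0.14 1;-0.13 -0.57 -0.04 0.06 0.32 -0.14 1;-0.13 -0.57 -0.04 0.06 0.32 -0.14 1;-0.13 -0.57 -0.04 0.06 0.32 -0.14 1;-0.13 -0.57 -0.04 0.06 0.32 -0.14 1;-0.13 -0.57 -0.04 0.06 0.32 -0.14 1;-0.13 -0.57 -0.04 0.06 0.32 -0.14 1;-0.13 -0.57 -0.04 0.06 0.32 -0.14 1")

```text
time: 6.5
ee_pos: [0.3431, 0.0835, 0.4185]
tcp_rot: [-179.0, -43.3, 13.4]
wrist_force: [0.2, -0.4, 0.3]
opening: 0.0856
grasp_force: 0.0
```

```bash
python3 - <<'E'
from h import *
for i in range(5): snap('wrist','w3')
plan([.33,.24,.27],4,n=8,pitch=-58)
cv2.imwrite('pics/w3b.png',cv2.resize(cv2.imread('pics/w3.png'),(800,500)))
E
```

```text
t=6.75 row x8: [-0.329 -0.492  0.335] [-0.18   0.324  0.126]
```

View pics/w3b.png

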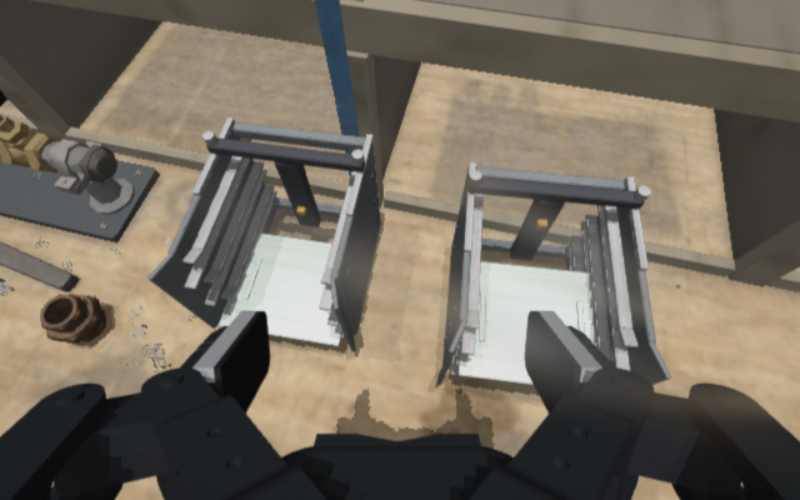

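The wrist view shows rack_a on the left: front edges at about (150,278)–(220,325) and (352,350), stop bar top at (215..358, 135..158), pin at (301,210). The arm fell short in y, so I'll move to a closer view centred on rack_a.

```bash
python3 - <<'E'
from h import *
plan([.33,.24,.34],4,n=16,pitch=-41)
E
```

```text
t=6.75 row x16: [-0.069 -0.245  0.106] [-0.079 -0.023  0.075]
```

Emit:
carry_out(targets="-0.07 -0.25 0.11 -0.08 -0.02 0.08 1;-0.07 -0.25 0.11 -0.08 -0.02 0.08 1;-0.07 -0.25 0.11 -0.08 -0.02 0.08 1;-0.07 -0.25 0.11 -0.08 -0.02 0.08 1;-0.07 -0.25 0.11 -0.08 -0.02 0.08 1;-0.07 -0.25 0.11 -0.08 -0.02 0.08 1;-0.07 -0.25 0.11 -0.08 -0.02 0.08 1;-0.07 -0.25 0.11 -0.08 -0.02 0.08 1")

```text
time: 7.42
ee_pos: [0.3504, 0.0875, 0.3777]
tcp_rot: [179.8, -42.2, 14.1]
wrist_force: [0.2, -0.2, 0.1]
opening: 0.0854
grasp_force: 0.0
```

Emit:
carry_out(targets="-0.07 -0.25 0.11 -0.08 -0.02 0.08 1;-0.07 -0.25 0.11 -0.08 -0.02 0.08 1;-0.07 -0.25 0.11 -0.08 -0.02 0.08 1;-0.07 -0.25 0.11 -0.08 -0.02 0.08 1;-0.07 -0.25 0.11 -0.08 -0.02 0.08 1;-0.07 -0.25 0.11 -0.08 -0.02 0.08 1;-0.07 -0.25 0.11 -0.08 -0.02 0.08 1;-0.07 -0.25 0.11 -0.08 -0.02 0.08 1")

```text
time: 8.08
ee_pos: [0.3568, 0.0918, 0.3357]
tcp_rot: [178.5, -41.4, 15.0]
wrist_force: [0.1, -1.1, -0.4]
opening: 0.0854
grasp_force: 0.0
```

```bash
python3 - <<'E'
from h import *
for i in range(5): snap('wrist','w4')
q=monitor.get_obs();print(q['ee_pos'],q['tcp_rot'])
im=cv2.imread('pics/w4.png');cv2.imwrite('pics/w4b.png',cv2.resize(im[0:300,120:520],(800,600),interpolation=3))
E
```

```text
[0.3567 0.0918 0.3366] [178.5109 -41.3996  14.9392]
```

View pics/w4b.png

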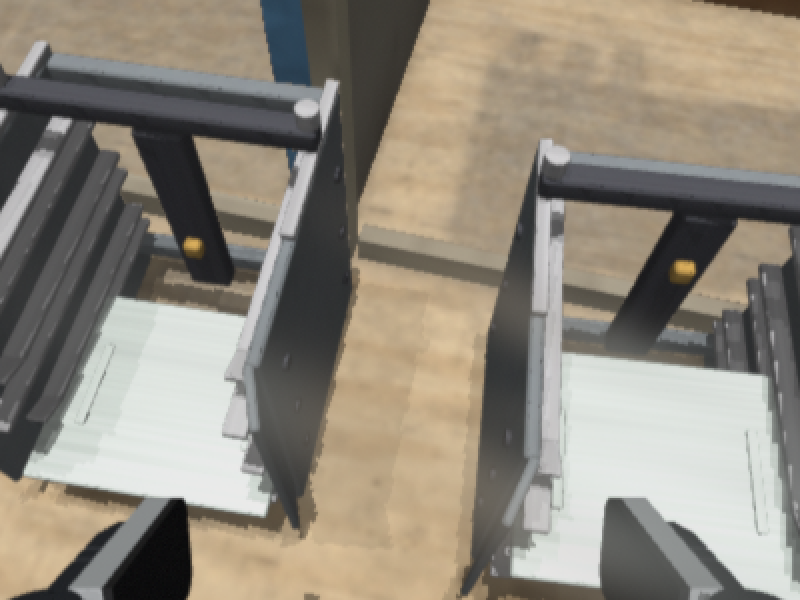

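The rack_a is at the left, partly cut off, because y did not move. I'll check the joints.

```bash
python3 - <<'E'
from h import *
q=monitor.get_obs();print(q['q'])
K,V=load('w4');print(V[:3,:3]@Ro.from_euler('xyz',q['tcp_rot'],degrees=True).as_matrix(), Ro.from_euler('xyz',q['tcp_rot'],degrees=True).as_matrix())
E
```

```text
[ 14.8633 -48.2263 -42.3954  54.4298  -1.4388 179.943 ]
[[ 0.0004  1.      0.    ]
 [-0.9652  0.0004 -0.2615]
 [-0.2615  0.0001  0.9652]] [[ 0.7248  0.2411  0.6454]
 [ 0.1934 -0.9703  0.1453]
 [ 0.6613  0.0195 -0.7499]]
```

Joint 6 sits at its +180° limit: yaw = q1 + 180 − q6. So for the rack I must use the half-turned grasp, yaw ≈184, with q6 ≈ 24. I'll survey from yaw 94 pointing down.

```bash
python3 - <<'E'
from h import *
plan([.46,.165,.40],94,n=24)
E
```

```text
t=8.33 row x24: [ 0.153  0.054 -0.007] [ 0.216 -0.244 -0.552]
```

Emit:
carry_out(targets="0.15 0.05 -0.15 0.22 -0.24 -0.55 1;0.15 0.05 -0.15 0.22 -0.24 -0.55 1;0.15 0.05 -0.15 0.22 -0.24 -0.55 1;0.15 0.05 -0.15 0.22 -0.24 -0.55 1;0.15 0.05 -0.15 0.22 -0.24 -0.55 1;0.15 0.05 -0.15 0.22 -0.24 -0.55 1;0.15 0.05 -0.15 0.22 -0.24 -0.55 1;0.15 0.05 -0.15 0.22 -0.24 -0.55 1")

```text
time: 9.0
ee_pos: [0.3706, 0.0869, 0.4051]
tcp_rot: [171.7, -27.9, 44.5]
wrist_force: [-0.6, -0.4, 0.2]
opening: 0.0854
grasp_force: 0.0
```

Emit:
carry_out(targets="0.15 0.05 0 0.22 -0.24 -0.55 1;0.15 0.05 0 0.22 -0.24 -0.55 1;0.15 0.05 0 0.22 -0.24 -0.55 1;0.15 0.05 0 0.22 -0.24 -0.55 1;0.15 0.05 0 0.22 -0.24 -0.55 1;0.15 0.05 0 0.22 -0.24 -0.55 1;0.15 0.05 0 0.22 -0.24 -0.55 1;0.15 0.05 0 0.22 -0.24 -0.55 1")

```text
time: 9.67
ee_pos: [0.4083, 0.114, 0.4244]
tcp_rot: [172.9, -13.4, 69.6]
wrist_force: [0.9, 0.4, -0.8]
opening: 0.0856
grasp_force: 0.0
```

```bash
python3 - <<'E'
from h import *
plan([.46,.165,.40],94,n=8)
E
```

```text
t=9.67 row x8: [0.176 0.124 0.11 ] [ 0.214 -0.255 -0.548]
```

Emit:
carry_out(targets="0.18 0.12 0.11 0.21 -0.26 -0.55 1;0.18 0.12 0.11 0.21 -0.26 -0.55 1;0.18 0.12 0.11 0.21 -0.26 -0.55 1;0.18 0.12 0.11 0.21 -0.26 -0.55 1;0.18 0.12 0.11 0.21 -0.26 -0.55 1;0.18 0.12 0.11 0.21 -0.26 -0.55 1;0.18 0.12 0.11 0.21 -0.26 -0.55 1;0.18 0.12 0.11 0.21 -0.26 -0.55 1")

```text
time: 10.33
ee_pos: [0.4592, 0.1666, 0.3995]
tcp_rot: [179.9, 0.3, 94.0]
wrist_force: [-0.4, -0.5, 0.0]
opening: 0.085
grasp_force: 0.0
```

```bash
python3 - <<'E'
from h import *
for i in range(5): snap('wrist','w5')
q=monitor.get_obs();print(q['ee_pos'],q['tcp_rot'])
im=cv2.imread('pics/w5.png');cv2.imwrite('pics/w5b.png',cv2.resize(im[0:300,240:640],(800,600),interpolation=3))
E
```

```text
[0.4585 0.166  0.3997] [179.8205   0.1822  93.7904]
```

View pics/w5b.png

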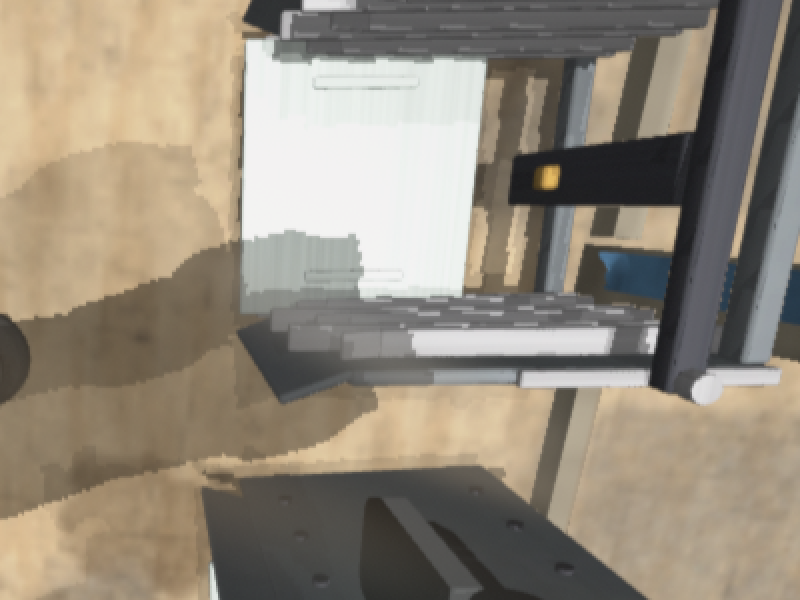

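In this view, rack_a's stored sheet has its front edge from (246,40) to (241,312) and its back edge from (487,58) to (465,297). The pin is at (547,177) and the bar's lower end at (510..515, 157..203), in 2x crop pixels. I'll triangulate with w3 and w4.

```bash
python3 - <<'E'
from h import *
a=lambda u,v:('w4',120+u/2,v/2)
b=lambda u,v:('w5',240+u/2,v/2)
c=lambda u,v:('w3',u*.8,v*.8)
print('pin',tri(a(194,248),b(547,177),c(301,211)))
print('sheet fr-right',tri(a(268,515),b(241,312)))
print('sheet back-right(hidden corner?)',tri(a(246,318),b(465,297)))
print('cap on bar R',tri(a(306,107),b(706,388),c(358,156)))
print('flare bottom front?',tri(a(298,530),b(283,402)))
for z in(.035,.04):
  P=[onz(*b(u,v),z) for u,v in((246,40),(241,312),(487,58),(465,297))];print(z,np.array(P))
  d=P[0]-P[1];print(np.degrees(np.arctan2(-d[0],d[1])));d=P[2]-P[3];print(np.degrees(np.arctan2(-d[0],d[1])))
# cheek top edge yaw, right cheek
for z in(.14,.15):
  P=[onz(*b(u,v),z) for u,v in((350,384),(520,387),(520,372),(780,369))];print(np.array(P))
E
```

```text
pin (array([0.6089, 0.2531, 0.08  ]), [array([-0.1, -0.3]), array([-0.7, -0.2]), array([ 0.3, -0.2])])
sheet fr-right (array([0.4989, 0.1842, 0.0353]), [array([-0.1,  0.2]), array([0.2, 0.1])])
sheet back-right(hidden corner?) (array([0.5706, 0.2064, 0.1006]), [array([ 2.2, -5.3]), array([-6.7, -1.9])])
cap on bar R (array([0.6216, 0.1897, 0.1687]), [array([0.2, 1.1]), array([-1.1,  0.4]), array([-0.4, -1.3])])
flare bottom front? (array([0.4971, 0.1577, 0.0938]), [array([  5.3, -17.8]), array([-17.4,  -2.5])])
0.035 [[0.4889 0.3043 0.035 ]
 [0.4988 0.1843 0.035 ]
 [0.5965 0.3043 0.035 ]
 [0.6065 0.1987 0.035 ]]
4.68416871079377
5.425423365092423
0.04 [[0.4884 0.3032 0.04  ]
 [0.4981 0.185  0.04  ]
 [0.5943 0.3032 0.04  ]
 [0.6042 0.1992 0.04  ]]
4.6841687107937755
5.425423365092463
[[0.5239 0.1772 0.14  ]
 [0.5825 0.18   0.14  ]
 [0.5814 0.1853 0.14  ]
 [0.6702 0.1921 0.14  ]]
[[0.5208 0.1796 0.15  ]
 [0.5768 0.1823 0.15  ]
 [0.5757 0.1873 0.15  ]
 [0.6606 0.1939 0.15  ]]
```

```bash
python3 - <<'E'
from h import *
b=lambda u,v:('w5',240+u/2,v/2)
a=lambda u,v:('w4',120+u/2,v/2)
for u,v,z in((272,320,.0315),(290,340,.0715),(345,345,.1115),(272,320,.0395),(290,340,.0795),(345,345,.1195)):print(z,onz(*b(u,v),z))
for u,v,z in((258,470,.0315),(233,437,.0715),(236,378,.1115)):print(z,onz(*a(u,v),z))
for n in('w4','w5'):
  o,_=ray(n,1,1);print(n,o)
q=monitor.get_obs();print(q['q'])
im=cv2.imread('pics/w5.png')[135:205,350:470]; im2=cv2.imread('pics/w4.png')[160:270,200:280]
o=np.zeros((600,800,3),np.uint8);x=cv2.resize(im,None,fx=4,fy=4,interpolation=2);o[:x.shape[0],:x.shape[1]]=x
y=cv2.resize(im2,None,fx=3.9,fy=3.9,interpolation=2);o[:y.shape[0],485:485+y.shape[1]]=y
x=cv2.resize(cv2.imread('pics/w5.png')[0:40,350:470],None,fx=4,fy=4,interpolation=2);o[300:460,:480]=x
cv2.imwrite('pics/z.png',o)
E
```

```text
0.0315 [0.515  0.1808 0.0315]
0.0715 [0.5164 0.1787 0.0715]
0.1115 [0.5288 0.1854 0.1115]
0.0395 [0.5135 0.182  0.0395]
0.0795 [0.5146 0.1801 0.0795]
0.1195 [0.5264 0.1869 0.1195]
0.0315 [0.5206 0.1973 0.0315]
0.0715 [0.5205 0.2022 0.0715]
0.1115 [0.5311 0.1967 0.1115]
w4 [0.4225 0.1091 0.3564]
w5 [0.4521 0.2325 0.3677]
[ 19.9564  -3.7261   0.7432  94.3476  -0.225  106.1654]
```

View pics/z.png

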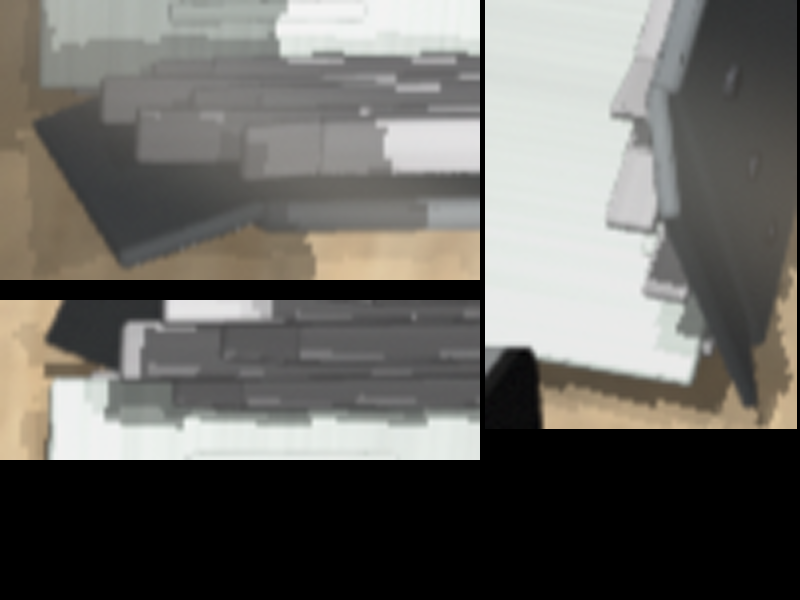

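```bash
python3 - <<'E'
from h import *
a=lambda u,v:('w4',200+(u-485)/3.9,160+v/3.9)
b=lambda u,v:('w5',350+u/4,135+v/4)
print('low',tri(a(645,293),b(103,78)));print('mid',tri(a(607,222),b(137,110)));print('top',tri(a(612,113),b(245,127)))
print('mid-outer',tri(a(655,232),b(137,160)));print('low-outer',tri(a(685,300),b(103,122)))
print('sheet corner',tri(a(690,384),b(40,88)))
print('flare top',tri(a(672,218),b(122,267)),'kink',tri(a(652,92),b(262,225)))
E
```

```text
low (array([0.506 , 0.1922, 0.0745]), [array([ 0.1, -0.2]), array([-0.2, -0.1])])
mid (array([0.5057, 0.1922, 0.1152]), [array([-0.,  0.]), array([0., 0.])])
top (array([0.5211, 0.1932, 0.1321]), [array([ 0.1, -0.1]), array([-0.1, -0. ])])
mid-outer (array([0.5066, 0.1827, 0.1144]), [array([ 0.2, -0.4]), array([-0.4, -0.1])])
low-outer (array([0.5067, 0.1829, 0.0752]), [array([ 0.3, -0.4]), array([-0.5, -0.2])])
sheet corner (array([0.4973, 0.1841, 0.0398]), [array([ 0.2, -0.4]), array([-0.4, -0.2])])
flare top (array([0.4989, 0.1709, 0.1469]), [array([ 0.5, -0.9]), array([-0.9, -0.4])]) kink (array([0.5196, 0.1808, 0.151 ]), [array([ 0.8, -1.5]), array([-1.7, -0.6])])
```

The ledge corners triangulate cleanly. The middle ledge top is at z ≈0.0748, the top one at 0.115, and the ledges start at x ≈0.5065 on the right side. So the mouth is ≈(0.516, 0.2457, 0.0748), with yaw ≈4.7° and the bar face ≈99 mm in. Next is the half-turned grasp.

```bash
python3 - <<'E'
from h import *
plan([.395,-.319,.36],163.9,n=24)
E
```

```text
t=10.58 row x24: [-0.385 -0.383  0.042] [ 0.     0.002 -0.51 ]
```

Emit:
carry_out(targets="-0.39 -0.38 0.04 0 0 -0.51 1;-0.39 -0.38 0.04 0 0 -0.51 1;-0.39 -0.38 0.04 0 0 -0.51 1;-0.39 -0.38 0.04 0 0 -0.51 1;-0.39 -0.38 0.04 0 0 -0.51 1;-0.39 -0.38 0.04 0 0 -0.51 1;-0.39 -0.38 0.04 0 0 -0.51 1;-0.39 -0.38 0.04 0 0 -0.51 1")

```text
time: 11.25
ee_pos: [0.3705, 0.0154, 0.3876]
tcp_rot: [179.8, 0.3, 117.3]
wrist_force: [-0.3, -0.0, 0.2]
opening: 0.0852
grasp_force: 0.0
```

Emit:
carry_out(targets="-0.39 -0.38 0.04 0 0 -0.51 1;-0.39 -0.38 0.04 0 0 -0.51 1;-0.39 -0.38 0.04 0 0 -0.51 1;-0.39 -0.38 0.04 0 0 -0.51 1;-0.39 -0.38 0.04 0 0 -0.51 1;-0.39 -0.38 0.04 0 0 -0.51 1;-0.39 -0.38 0.04 0 0 -0.51 1;-0.39 -0.38 0.04 0 0 -0.51 1")

```text
time: 11.92
ee_pos: [0.3504, -0.1566, 0.3755]
tcp_rot: [-180.0, 0.4, 140.7]
wrist_force: [1.1, 0.2, 0.2]
opening: 0.0854
grasp_force: 0.0
```

Emit:
carry_out(targets="-0.39 -0.38 0.04 0 0 -0.51 1;-0.39 -0.38 0.04 0 0 -0.51 1;-0.39 -0.38 0.04 0 0 -0.51 1;-0.39 -0.38 0.04 0 0 -0.51 1;-0.39 -0.38 0.04 0 0 -0.51 1;-0.39 -0.38 0.04 0 0 -0.51 1;-0.39 -0.38 0.04 0 0 -0.51 1;-0.39 -0.38 0.04 0 0 -0.51 1")

```text
time: 12.58
ee_pos: [0.4004, -0.3225, 0.3635]
tcp_rot: [-179.8, 0.3, 164.0]
wrist_force: [0.1, -0.3, 0.5]
opening: 0.0853
grasp_force: 0.0
```

```bash
python3 - <<'E'
from h import *
plan([.395,-.319,.24],163.9)
E
```

```text
t=12.58 row x8: [0.02  0.007 0.386] [-0.004  0.007  0.003]
```

Emit:
carry_out(targets="0.02 0.01 0.39 0 0.01 0 1;0.02 0.01 0.39 0 0.01 0 1;0.02 0.01 0.39 0 0.01 0 1;0.02 0.01 0.39 0 0.01 0 1;0.02 0.01 0.39 0 0.01 0 1;0.02 0 0.39 0 0.01 0 1;0.02 0 0.39 0 0 0 1;0.02 0 0.39 0 0 0 1")

```text
time: 13.25
ee_pos: [0.3946, -0.3181, 0.2381]
tcp_rot: [-179.8, -0.0, 163.9]
wrist_force: [0.3, 0.5, 0.7]
opening: 0.0852
grasp_force: 0.0
```

```bash
python3 - <<'E'
from h import *
plan([.395,-.319,.187],163.9)
E
```

```text
t=13.25 row x8: [-0.002 -0.002  0.16 ] [-0.004 -0.001  0.   ]
```

Emit:
carry_out(targets="0 0 0.16 -0.01 0 0 1;0 0 0.16 -0.01 0 0 1;0 0 0.16 0 0 0 1;0 0 0.16 -0.01 0 0 1;0 -0.01 0.16 0 0 0 1;0 0 0.16 0 0 0 1;0 -0.01 0.16 0 0 0 1;0 0 0.15 0 0 0 1")

```text
time: 13.92
ee_pos: [0.3949, -0.3188, 0.1865]
tcp_rot: [-180.0, -0.1, 164.0]
wrist_force: [0.4, -0.2, 0.2]
opening: 0.0853
grasp_force: 0.0
```

Emit:
carry_out(targets="0 0 0 0 0 0 -1;0 0 0 0 0 0 -1;0 0 0 0 0 0 -1;0 0 0 0 0 0 -1;0 0 0 0 0 0 -1;0 0 0 0 0 0 -1;0 0 0 0 0 0 -1;0 0 0 0 0 0 -1", newtons=100)

```text
time: 14.58
ee_pos: [0.395, -0.3188, 0.1876]
tcp_rot: [-180.0, -0.1, 164.0]
wrist_force: [-1.0, 0.6, 4.1]
opening: 0.0127
grasp_force: 98.3
```

Emit:
carry_out(targets="0 0 -0.1 0 0 0 -1;0 0 -0.3 0 0 0 -1;0 0 -0.4 0 0 0 -1;0 0 -0.5 0 0 0 -1;0 0 -0.5 0 0 0 -1;0 0 -0.4 0 0 0 -1;0 0 -0.3 0 0 0 -1;0 0 -0.1 0 0 0 -1")

```text
time: 15.25
ee_pos: [0.3953, -0.319, 0.2935]
tcp_rot: [-179.9, -0.0, 164.0]
wrist_force: [0.6, 0.1, -2.8]
opening: 0.0125
grasp_force: 97.4
```

```bash
python3 - <<'E'
from h import *
q=monitor.get_obs();print(q['ee_pos'],q['tcp_rot'],q['wrist_force'],q['torque'],q['opening'])
plan([.26,-.10,.30],184.7,n=16);plan([.28,.2264,.30],184.7,n=32)
E
```

```text
[ 0.3953 -0.319   0.2935] [-179.9421   -0.0155  164.0209] [ 0.6217  0.1433 -2.8446] [-0.0029  0.1336  0.0306] 0.012518940797149792
t=15.25 row x16: [ 0.249  0.319 -0.01 ] [-0.001 -0.    -0.226]
t=15.25 row x32: [ 0.135  0.417 -0.005] [-0.    -0.    -0.113]
```

```bash
python3 - <<'E'
from h import *
plan([.304,.2283,.2935],184.7,n=32)
E
```

```text
t=15.25 row x32: [ 0.116  0.42  -0.   ] [-0.    -0.    -0.113]
```

Emit:
carry_out(targets="0.12 0.42 -0.3 0 0 -0.11 -1;0.12 0.42 -0.35 0 0 -0.11 -1;0.12 0.42 -0.35 0 0 -0.11 -1;0.12 0.42 -0.35 0 0 -0.11 -1;0.12 0.42 -0.35 0 0 -0.11 -1;0.12 0.42 -0.35 0 0 -0.11 -1;0.12 0.42 -0.35 0 0 -0.11 -1;0.12 0.42 -0.2 0 0 -0.12 -1")

```text
time: 15.92
ee_pos: [0.3898, -0.1784, 0.3961]
tcp_rot: [180.0, -0.1, 169.1]
wrist_force: [-0.0, 0.3, -2.7]
opening: 0.0127
grasp_force: 97.7
```

Emit:
carry_out(targets="0.12 0.42 0 0 0 -0.11 -1;0.12 0.42 0 0 0 -0.11 -1;0.12 0.42 0 0 0 -0.11 -1;0.12 0.42 0 0 0 -0.11 -1;0.12 0.42 0 0 0 -0.11 -1;0.12 0.42 0 0 0 -0.11 -1;0.12 0.42 0 0 0 -0.11 -1;0.12 0.42 0 0 0 -0.12 -1")

```text
time: 16.58
ee_pos: [0.372, -0.0398, 0.3948]
tcp_rot: [180.0, -0.2, 174.2]
wrist_force: [-0.2, -0.3, -2.4]
opening: 0.0127
grasp_force: 97.8
```

Emit:
carry_out(targets="0.12 0.42 0 0 0 -0.11 -1;0.12 0.42 0 0 0 -0.11 -1;0.12 0.42 0 0 0 -0.11 -1;0.12 0.42 0 0 0 -0.11 -1;0.12 0.42 0 0 0 -0.11 -1;0.12 0.42 0 0 0 -0.11 -1;0.12 0.42 0 0 0 -0.11 -1;0.12 0.42 0 0 0 -0.12 -1")

```text
time: 17.25
ee_pos: [0.342, 0.0966, 0.395]
tcp_rot: [180.0, -0.2, 179.3]
wrist_force: [0.6, -0.6, -2.5]
opening: 0.0127
grasp_force: 97.7
```

```bash
python3 - <<'E'
from h import *
plan([.304,.2283,.37],184.7)
E
```

```text
t=17.25 row x8: [0.106 0.415 0.078] [ 0.001 -0.004 -0.117]
```

Emit:
carry_out(targets="0.11 0.42 0 0 0 -0.12 -1;0.11 0.42 0 0 0 -0.12 -1;0.11 0.42 0 0 0 -0.12 -1;0.11 0.42 0 0 0 -0.12 -1;0.11 0.42 0 0 0 -0.12 -1;0.11 0.42 0 0 0 -0.12 -1;0.1 0.41 0 0 0 -0.12 -1;0.1 0.4 0 0 0 -0.11 -1")

```text
time: 17.92
ee_pos: [0.3036, 0.2287, 0.3952]
tcp_rot: [180.0, -0.2, -175.2]
wrist_force: [0.6, -0.1, -3.3]
opening: 0.0125
grasp_force: 97.7
```

```bash
python3 - <<'E'
from h import *
for i in range(3): snap('scene','s6')
plan([.304,.2283,.275],184.7,n=16)
snap('wrist','w6');
a=cv2.resize(cv2.imread('pics/w6.png'),(512,320));b=cv2.resize(cv2.imread('pics/s6.png')[140:240,200:360],(448,280))
o=np.zeros((600,512,3),np.uint8);o[:320]=a;o[320:,:448]=b;cv2.imwrite('pics/c6.png',o)
E
```

```text
t=18.07 row x16: [-0.001 -0.     0.188] [ 0.    -0.002  0.002]
```

View pics/c6.png

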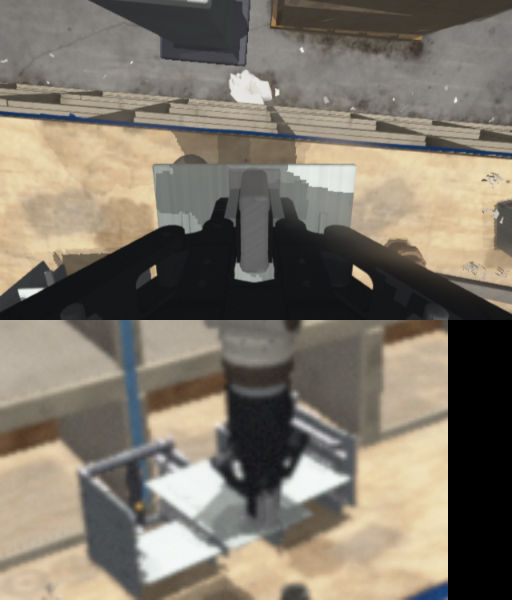

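The wrist view shows the sheet centred and square in the grip: near edge (192..442, 206) in full pixels, centred on cx. The scene view shows it in front of and above rack_a. I'll descend to rail height.

Emit:
carry_out(targets="0 0 0.3 0 0 0 -1;0 0 0.4 0 0 0 -1;0 0 0.5 0 0 0 -1;0 0 0.5 0 0 0 -1;0 0 0.5 0 0 0 -1;0 0 0.5 0 0 0 -1;0 0 0.35 0 0 0.02 -1;0 0 0.15 0 0 0.01 -1")

```text
time: 18.78
ee_pos: [0.3035, 0.227, 0.2655]
tcp_rot: [-180.0, -0.3, -175.5]
wrist_force: [0.2, -0.3, -2.4]
opening: 0.0121
grasp_force: 97.8
```

```bash
python3 - <<'E'
from h import *
d=np.array([np.cos(np.radians(4.7)),np.sin(np.radians(4.7)),0]);M=np.array([.516,.2457,0])
q=monitor.get_obs();print(q['ee_pos'],q['tcp_rot'],q['wrist_force'],q['torque'])
for s in(-.003,): plan(M+(s-.168)*d+[0,0,.266],184.7)
E
```

```text
[0.3035 0.227  0.2655] [-179.9533   -0.285  -175.4856] [ 0.1958 -0.2984 -2.4461] [0.0207 0.1483 0.04  ]
t=18.78 row x8: [-0.132  0.004 -0.002] [-0.001 -0.006 -0.004]
```

Emit:
carry_out(targets="-0.13 0 0 0 -0.01 0 -1;-0.13 0.01 0 0 -0.01 0 -1;-0.13 0 0 0 -0.01 0 -1;-0.13 0.01 0 0 -0.01 0 -1;-0.13 0 0 0 -0.01 -0.01 -1;-0.13 0.01 0 0 0 -0.01 -1;-0.13 0 0 0 0 -0.01 -1;-0.13 0 0 0 0 0 -1")

```text
time: 19.45
ee_pos: [0.3458, 0.2327, 0.2678]
tcp_rot: [179.9, 0.2, -175.2]
wrist_force: [-0.2, 0.1, -2.9]
opening: 0.0123
grasp_force: 97.8
```

Emit:
carry_out(targets="0 0 0 0 0 0 -1;0 0 0 0 0 0 -1;0 0 0.01 0 0 0 -1;0 0 0.01 0 0 0 -1;0 0 0.01 0 0 0 -1;0 0 0.01 0 0 0 -1;0 0 0 0 0 0 -1;0 0 0 0 0 0 -1")

```text
time: 20.12
ee_pos: [0.3451, 0.2326, 0.2661]
tcp_rot: [179.9, 0.1, -175.2]
wrist_force: [0.3, -0.2, -3.2]
opening: 0.0127
grasp_force: 97.8
```

```bash
python3 - <<'E'
from h import *
q=monitor.get_obs();print(q['ee_pos'],q['tcp_rot'],q['wrist_force'],q['torque'])
E
```

```text
[0.3451 0.2326 0.2661] [ 179.9477    0.1485 -175.2306] [ 0.28   -0.1798 -3.1917] [ 0.0219  0.0895 -0.0182]
```

Emit:
carry_out(targets="0 0 0.02 0 0 0 -1;0 0 0 0 0 0 -1;0 0 0.02 0 0 0 -1;0 0 0 0 0 0 -1;0 0 0.02 0 0 0 -1;0 0 0 0 0 0 -1;0 0 0 0 0 0 -1;0 0 0 0 0 0 -1")

```text
time: 20.78
ee_pos: [0.3452, 0.2326, 0.264]
tcp_rot: [179.9, 0.2, -175.2]
wrist_force: [-1.3, -0.1, 1.7]
opening: 0.0128
grasp_force: 98.4
```

```bash
python3 - <<'E'
from h import *
q=monitor.get_obs();print(q['ee_pos'],q['tcp_rot'],q['wrist_force'],q['torque'])
E
```

```text
[0.3452 0.2326 0.264 ] [ 179.939     0.1733 -175.2356] [-1.2827 -0.1438  1.6964] [-0.0275 -0.1221 -0.0541]
```

The tail touched the ledge at TCP z≈0.2645, with a 5 N upward change. I'll back up 1.2 mm and slide in.

Emit:
carry_out(targets="0 0 -0.03 0 0 0 -1;0 0 0 0 0 0 -1;-0.05 0 0 0 0 0 -1;-0.05 0 0 0 0 0 -1;-0.05 0 0 0 0 0 -1;-0.05 0 0 0 0 0 -1;-0.05 0 0 0 0 0 -1;-0.05 0 0 0 0 0 -1")

```text
time: 21.45
ee_pos: [0.3574, 0.2336, 0.2649]
tcp_rot: [180.0, 0.1, -175.2]
wrist_force: [-0.2, -0.1, -0.3]
opening: 0.0127
grasp_force: 98.1
```

```bash
python3 - <<'E'
from h import *
q=monitor.get_obs();print(q['ee_pos'],q['tcp_rot'],q['wrist_force'],q['torque'])
d=np.array([np.cos(np.radians(4.7)),np.sin(np.radians(4.7)),0]);M=np.array([.516,.2457,0])
plan(M+(.05-.168)*d+[0,0,.265],184.7)
E
```

```text
[0.3574 0.2336 0.2649] [ 179.9511    0.1396 -175.2407] [-0.1565 -0.0582 -0.3373] [-0.062   0.0776 -0.0075]
t=21.45 row x8: [-0.128 -0.003 -0.   ] [0.001 0.003 0.001]
```

Entering freely with nearly no side force. On.

Emit:
carry_out(targets="-0.09 0 0 0 0 0 -1;-0.09 0 0 0 0 0 -1;-0.09 0 0 0 0 0 -1;-0.09 0 0 0 0 0 -1;-0.09 0 0 0 0 0 -1;-0.09 0 0 0 0 0 -1;-0.09 0 0 0 0 0 -1;-0.09 0 0 0 0 0 -1")

```text
time: 22.12
ee_pos: [0.3862, 0.236, 0.265]
tcp_rot: [180.0, 0.1, -175.2]
wrist_force: [-0.5, -0.3, -0.4]
opening: 0.0129
grasp_force: 98.1
```

```bash
python3 - <<'E'
from h import *
q=monitor.get_obs();print(q['ee_pos'],q['tcp_rot'],q['wrist_force'],q['torque'])
E
```

```text
[0.3862 0.236  0.265 ] [ 179.9527    0.1407 -175.2353] [-0.4938 -0.2924 -0.4017] [-0.1186  0.0871  0.0167]
```

Emit:
carry_out(targets="-0.09 0 0 0 0 0 -1;-0.09 0 0 0 0 0 -1;-0.09 0 0 0 0 0 -1;-0.09 0 0 0 0 0 -1;-0.09 0 0 0 0 0 -1;-0.09 0 0 0 0 0 -1;-0.09 0 0 0 0 0 -1;-0.09 0 0 0 0 0 -1")

```text
time: 22.78
ee_pos: [0.4148, 0.2384, 0.2652]
tcp_rot: [179.9, 0.1, -175.2]
wrist_force: [-2.3, 0.3, 1.1]
opening: 0.0126
grasp_force: 98.3
```

Emit:
carry_out(targets="-0.05 0 0 0 0 0 -1;-0.05 0 0 0 0 0 -1;-0.05 0 0 0 0 0 -1;-0.05 0 0 0 0 0 -1;-0.05 0 0 0 0 0 -1;-0.05 0 0 0 0 0 -1;-0.05 0 0 0 0 0 -1;0 0 0 0 0 0 -1")

```text
time: 23.45
ee_pos: [0.4288, 0.2396, 0.2652]
tcp_rot: [179.9, 0.2, -175.2]
wrist_force: [-0.1, 1.4, 0.7]
opening: 0.0124
grasp_force: 98.4
```

```bash
python3 - <<'E'
from h import *
q=monitor.get_obs();print(q['ee_pos'],q['tcp_rot'],q['wrist_force'],q['torque'])
E
```

```text
[0.4288 0.2396 0.2652] [ 179.9467    0.1725 -175.2433] [-0.1115  1.4342  0.7112] [-0.1182 -0.2013  0.0049]
```

Emit:
carry_out(targets="-0.03 0 0 0 0 0 -1;-0.03 0 0 0 0 0 -1;-0.03 0 0 0 0 0 -1;-0.03 0 0 0 0 0 -1;-0.03 0 0 0 0 0 -1;-0.03 0 0 0 0 0 -1;-0.03 0 0 0 0 0 -1;-0.03 0 0 0 0 0 -1")

```text
time: 24.12
ee_pos: [0.4381, 0.2403, 0.2652]
tcp_rot: [179.9, 0.1, -175.2]
wrist_force: [-3.3, -1.3, 4.0]
opening: 0.0125
grasp_force: 98.6
```

Emit:
carry_out(targets="-0.02 0 0 0 0 0 -1;-0.02 0 0 0 0 0 -1;-0.02 0 0 0 0 0 -1;-0.02 0 0 0 0 0 -1;-0.02 0 0 0 0 0 -1;0 0 0 0 0 0 -1;0 0 0 0 0 0 -1;0 0 0 0 0 0 -1")

```text
time: 24.78
ee_pos: [0.4421, 0.2407, 0.2652]
tcp_rot: [179.9, 0.2, -175.2]
wrist_force: [-2.5, -1.1, 3.7]
opening: 0.0127
grasp_force: 98.8
```

Emit:
carry_out(targets="-0.01 0 0 0 0 0 -1;-0.01 0 0 0 0 0 -1;-0.01 0 0 0 0 0 -1;-0.01 0 0 0 0 0 -1;-0.01 0 0 0 0 0 -1;-0.01 0 0 0 0 0 -1;0 0 0 0 0 0 -1;0 0 0 0 0 0 -1")

```text
time: 25.45
ee_pos: [0.4433, 0.2408, 0.2652]
tcp_rot: [179.9, -0.0, -175.2]
wrist_force: [-13.9, -1.6, 8.4]
opening: 0.0125
grasp_force: 99.8
```

Emit:
carry_out(targets="-0.01 0 0 0 0 0 -1;-0.01 0 0 0 0 0 -1;-0.01 0 0 0 0 0 -1;-0.01 0 0 0 0 0 -1;0 0 0 0 0 0 -1;0 0 0 0 0 0 -1;0 0 0 0 0 0 -1;0 0 0 0 0 0 -1")

```text
time: 26.12
ee_pos: [0.4439, 0.2408, 0.2652]
tcp_rot: [179.9, -0.2, -175.2]
wrist_force: [-23.2, -1.5, 14.8]
opening: 0.0127
grasp_force: 100.5
```

Emit:
carry_out(targets="0.02 0 0 0 0 0 -1;0.02 0 0 0 0 0 -1;0.01 0 0 0 0 0 -1;0 0 0 0 0 0 -1;0 0 0 0 0 0 -1;0 0 0 0 0 0 -1;0 0 0 0 0 0 -1;0 0 0 0 0 0 -1")

```text
time: 26.78
ee_pos: [0.4432, 0.2407, 0.2652]
tcp_rot: [179.9, 0.0, -175.2]
wrist_force: [-10.6, -0.3, 8.5]
opening: 0.0129
grasp_force: 99.5
```

```bash
python3 - <<'E'
from h import *
snap('scene','s7');snap('side','d7')
a=cv2.resize(cv2.imread('pics/s7.png')[160:240,215:315],(500,400),interpolation=3);b=cv2.resize(cv2.imread('pics/d7.png')[130:230,280:355],(300,400),interpolation=3)
cv2.imwrite('pics/c7.png',np.hstack([a,b]))
q=monitor.get_obs();print(q['ee_pos'],q['tcp_rot'],q['wrist_force'],q['torque'])
E
```

```text
[0.4432 0.2408 0.2652] [ 179.9448    0.0116 -175.2145] [-10.8287  -1.0376   8.7375] [-0.1905  1.7547 -0.0221]
```

View pics/c7.png

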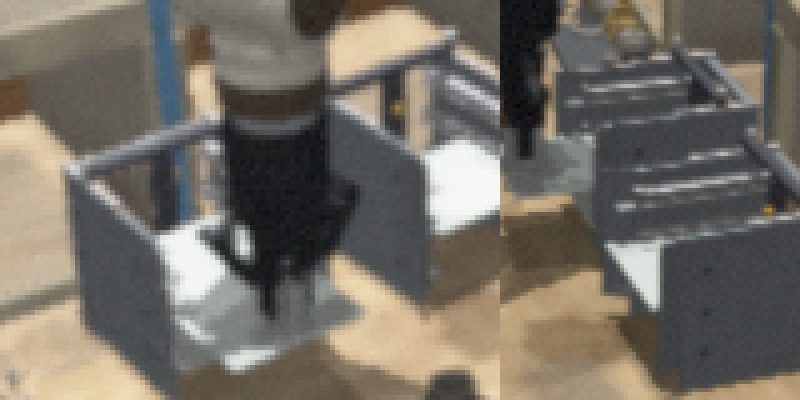

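The sheet sits in the middle pair and rack_a's pin is no longer seen in scene. I'll check the pin by colour at its projected place.

```bash
python3 - <<'E'
from h import *
p=np.array([.6085,.253,.079])
for n in('s0','s7','d0','d7'):
  u,v=map(int,np.round(proj(n,p)));im=cv2.imread(f'pics/{n}.png').astype(int)[v-6:v+7,u-6:u+7]
  y=im[:,:,2]-im[:,:,0]; m=(y>60); print(n,u,v,'yellow',m.sum(),y.max(),[tuple(x) for x in np.argwhere(m)[:12]+[v-6,u-6]])
E
```

```text
s0 250 207 yellow 3 90 [(np.int64(206), np.int64(249)), (np.int64(206), np.int64(250)), (np.int64(207), np.int64(249))]
s7 250 207 yellow 0 49 []
d0 326 168 yellow 0 2 []
d7 326 168 yellow 0 1 []
```

Emit:
carry_out(targets="0 0 0 0 0 0 -1;0 0 0 0 0 0 -1;0 0 0 0 0 0 -1;0 0 0 0 0 0 -1;0 0 0 0 0 0 -1;0 0 0 0 0 0 -1;0 0 0 0 0 0 -1;0 0 0 0 0 0 -1")

```text
time: 27.55
ee_pos: [0.4432, 0.2407, 0.2652]
tcp_rot: [179.9, 0.0, -175.2]
wrist_force: [-11.5, 0.4, 8.9]
opening: 0.013
grasp_force: 99.5
```

Emit:
carry_out(targets="0 0 0 0 0 0 -0.6;0 0 0 0 0 0 -0.5;0 0 0 0 0 0 -0.4;0 0 0 0 0 0 -0.2;0 0 0 0 0 0 0;0 0 0 0 0 0 0.3;0 0 0 0 0 0 0.3;0 0 0 0 0 0 0.3", newtons=20)

```text
time: 28.22
ee_pos: [0.444, 0.2408, 0.2652]
tcp_rot: [179.9, 0.1, -175.2]
wrist_force: [0.3, -0.5, 0.3]
opening: 0.0556
grasp_force: 0.0
```

```bash
python3 - <<'E'
from h import *
q=monitor.get_obs();print(q['ee_pos'],q['tcp_rot'],q['wrist_force'],q['torque'],q['opening'])
snap('wrist','w8');snap('scene','s8')
E
```

```text
[0.444  0.2408 0.2652] [ 179.9498    0.1468 -175.2398] [ 0.3052 -0.5423  0.2605] [ 0.0172  0.0691 -0.0515] 0.05564658432210159
```

Emit:
carry_out(targets="0 0 -0.05 0 0 0 0.3;0 0 -0.1 0 0 0 0.3;0 0 -0.2 0 0 0 0.3;0 0 -0.4 0 0 0 0.3;0 0 -0.5 0 0 0 0.3;0 0 -0.6 0 0 0 0.3;0 0 -0.6 0 0 0 0.3;0 0 -0.3 0 0 0 0.3")

```text
time: 28.98
ee_pos: [0.4437, 0.2407, 0.379]
tcp_rot: [179.9, 0.3, -175.2]
wrist_force: [0.7, 0.0, 1.5]
opening: 0.0555
grasp_force: 0.0
```

Emit:
carry_out(targets="0.2 -0.2 0 0 0 0 0.3;0.3 -0.4 0 0 0 0 0.3;0.3 -0.5 0 0 0 0 0.3;0.3 -0.6 0 0 0 0 0.3;0.3 -0.6 0 0 0 0 0.3;0.3 -0.6 0 0 0 0 0.3;0.2 -0.4 0 0 0 0 0.3;0 -0.1 0 0 0 0 0.3")

```text
time: 29.65
ee_pos: [0.3776, 0.0968, 0.3748]
tcp_rot: [180.0, 0.1, -175.3]
wrist_force: [-1.0, 0.5, -0.5]
opening: 0.0553
grasp_force: 0.0
```

```bash
python3 - <<'E'
from h import *
for i in range(3): snap('scene','s9')
snap('side','d9');q=monitor.get_obs();print(q['ee_pos'],q['wrist_force'],q['time'])
# yellow at pin; template-free: brass pixels near pin a and pin b in s0/s8/s9
for n in('s0','s8','s9'):
  im=cv2.imread(f'pics/{n}.png').astype(int);y=im[:,:,2]-im[:,:,0];u,v=map(int,proj(n,np.array([.6085,.253,.079])))
  print(n);print(y[v-5:v+6,u-6:u+7]);print(im[v-5:v+6,u-6:u+7].sum(2)//3)
# handle: dark blob vs s7 not needed; bystander change
a,b=[cv2.imread(f'pics/{n}.png').astype(int) for n in('d0','d9')]
d=(abs(a-b).sum(2)>90).astype(np.uint8);k,l,st,c=cv2.connectedComponentsWithStats(d)
print([tuple(s) for s in st[1:] if s[4]>12])
E
```

```text
[0.3794 0.0991 0.3747] [-0.7211 -0.0733 -0.1223] 29.85
s0
[[ 13  13   1  -1  -2  -6 -24 -48 -42  -6  21  40  46]
 [ 13  13   4  -2  -4  -5 -25 -48 -44 -13  16  40  50]
 [ 12  11   2  -3  -3  -6 -16 -33 -37 -12  15  37  45]
 [ 11  10   1  -2   0  11   9   0 -23 -13  20  35  28]
 [  5   7   1   3  30  60  42  11 -20 -10  16  23  16]
 [ -2   1  -4   7  54  90  69  22  -8   0  15  18  17]
 [ -6  -7  -6   2  38  68  56  18  10  13  17  17  12]
 [ -5 -11  -9  -7   6  22  19   7  14  17  15  18   8]
 [ -6  -8  -8  -8  -3  -1   0   5   9  10   8   8   1]
 [ -9  -6  -4  -6  -4  -4  -3  -1   2  -3  -6  -2  -5]
 [ -7  -5  -4  -7  -5  -2  -3  -4  -3  -5  -6  -4   1]]
[[ 82  80  62  44  48  47  61  87  92  94 104 140 168]
 [ 83  89  63  53  45  48  59  85  93  96  99 128 170]
 [ 81  76  58  49  49  47  65  91  90  92 104 135 163]
 [ 85  70  55  47  52  59  76  96  93  94 115 138 134]
 [112  78  54  51  74 100  94  92  93  93 104 119 126]
 [139 108  73  57  92 126 113  88  91  95  99 112 132]
 [129 131 104  69  78 100  88  76  85  90  94 113 132]
 [ 95 118 132  95  65  64  61  66  81  89  94 111 1
[... 3298 characters left out ...]
), np.int32(2), np.int32(13)), (np.int32(260), np.int32(111), np.int32(24), np.int32(52), np.int32(722)), (np.int32(277), np.int32(160), np.int32(27), np.int32(19), np.int32(308)), (np.int32(297), np.int32(177), np.int32(7), np.int32(10), np.int32(48)), (np.int32(177), np.int32(182), np.int32(4), np.int32(10), np.int32(14)), (np.int32(279), np.int32(182), np.int32(24), np.int32(17), np.int32(282)), (np.int32(254), np.int32(201), np.int32(56), np.int32(26), np.int32(855)), (np.int32(160), np.int32(249), np.int32(23), np.int32(8), np.int32(81)), (np.int32(293), np.int32(270), np.int32(70), np.int32(31), np.int32(1790)), (np.int32(280), np.int32(331), np.int32(12), np.int32(24), np.int32(156))]
```

```bash
python3 - <<'E'
from h import *
a,b,c=[cv2.imread(f'pics/{n}.png').astype(int).sum(2)//3 for n in('s7','s8','s9')]
print((b-a)[199:216,238:251]);print(abs(c-b)[203:214,238:249].max(), onz('d0',286,343,0))
E
```

```text
[[-2 -3 -3  8  2  3  0  2 -2 -1  4 -1  1]
 [ 0 -2  2  1 -2  2  3  1 -1  5  2  0  0]
 [ 1  3  0  2 -1  3  2 -1 -1  2 -1  3 -4]
 [-2  1 -1  2  6  4  1  2 -3  1  2  0 -1]
 [-6  0 -1  1  4 -1  1  2 -6  4 -4 -3  2]
 [ 1 -1  0  0  0  1 -2 -1  3 -4  3 -2 -1]
 [-4  0  0  1 -1 -1 -5 -3 -2 -1  3  6  2]
 [ 1 -1  1 -2  2  2  2  0  1  3  4  3  1]
 [ 0 -3  2  4  2  1  0 -1 -4  1 -1  1 -1]
 [ 0 -1 -2  0 -1 -2 -4  1 -1 -1  2  0  1]
 [ 3  2  0  0 -2  0 -1  1  1  0  1  1  0]
 [ 1  2 -1  2 -3  2 -5  0 -1 -1  2  0  1]
 [ 2 -3  3 -1  6 -1  0  3  0 -4  0  1  0]
 [ 3 -1 -1  1  5  2 -1  4  1  0  1  2  0]
 [-1 -1 -1  0  0 -2  2 -1 -4 -3  0  0  1]
 [ 0 -2 -2  0  0  0  2  2  0 -1  1  1  0]
 [ 2 -4  0  5 -2 -1 -1  0  1  2  6 -1  0]]
5 [ 0.3176 -0.521   0.    ]
```

The far edge is in the same place, to within noise, as when it was pressed on the bar at 10 N. The robot is clear, so I'm handing in.

```bash
python3 -c "
from workcell import bot
print(bot.job_done())"
```

```text
the job is handed in; nothing more can be done
None
```

The loose sheet is in rack_a's middle rail pair, pushed home against the stop bar, held there at about 11 N (brief peak about 23 N along the push, about 28 N counting the 15 N upward force), then released; the camera showed no shift afterwards, and the job is handed in, result not reported.

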